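# Stopper the flask and hold it down on the vortex mixer

### The job

Get the sample mixing: with the round-bottomed flask standing in its cork ring, put the stopper that fits its neck (the smaller of the two in the rack) fully into the neck. Then take the flask by its neck, set it upright in the sprung rubber ring on top of the vortex mixer and press it all the way down against the spring without ramming it. Finish while still gripping the neck and holding the flask down, stopper in; do not let go, do not press on the mixer with the hand itself, and leave everything else on the bench alone.

Things in the scene. Friction and masses are not known exactly. Their poses are not given: they have to be found in the camera images.
- flask: Round-bottomed amber glass flask, 120 to 195 g, heavy at the bottom. Ball 64 mm wide; straight neck, 32 mm outer and 24 mm inner diameter, from 60 mm up to the mouth at 108 mm. Origin: lowest point of the ball; z runs up the neck. Starts upright in the cork ring, origin 19 mm above the bench.
- flask_mouth (a point): Centre of the flask's mouth, at the top of its neck, 108 mm above the flask's origin; z runs up the neck.
- stopper: White plastic stopper that fits the flask, 25 g. Tapered plug, 18 mm wide at the bottom, 22.4 mm at the top, 28 mm long; then a flange 29 mm wide (narrower than the neck) from 28 to 32 mm, then a knob 22 mm wide from 32 to 54 mm, to grip. Origin: centre of the plug's small end; z up. Starts upright in either end hole of the rack, origin 14 mm above the bench.
- stopper_flange (a point): Underside of the stopper's flange on its axis, 28 mm above the stopper's origin. It meets the flask's mouth when the stopper is fully in.
- cork_ring: Loose cork ring, 90 mm outer and 48 mm inner diameter, 30 mm high, in which the flask stands. Origin: centre of its underside, on the bench.
- mixer: Vortex mixer that stands firm on the bench: white housing 150 mm (x) by 120 mm (y), 66 mm high, with a dark collar up to 70 mm and the sprung ring head on top. Origin: centre of its underside, on the bench, under the head's axis. Its front with the speed dial faces its own -x.
- cradle_seat (a point): Where the underside (origin) of a well seated flask comes, on the head's upright axis: 102 mm above the bench when the spring is relaxed; it goes down with the head. It lies 12 mm below the top edge of the rubber ring (76 mm outer, 50 mm inner diameter, 16 mm high).
- mixer_head (a joint): How far the ring head is pressed down, m: 0 relaxed, 0.012 at its stop. Sprung: the head yields to about 4 N from rest (it carries the flask without moving much) and takes about 13 N to reach the stop; it springs back when let go.
- rack: Grey plastic stopper rack, fixed, 62 mm (x) by 178 mm (y), 42 mm high, with three holes 26 mm wide in a row along its y axis, 56 mm apart. Origin: centre of its underside. The stoppers stand in the two end holes, knob up, flange on the rack's top; the middle hole is empty.
- big_stopper: Bystander, to be left alone: larger white stopper in the other end hole of the rack, flange 38 mm, knob 30 mm; too thick for the flask's neck. Origin: centre of the plug's end.
- vial: Bystander, to be left alone: small glass vial with a black cap, 26 mm wide, 46 mm high, standing. Origin: centre of its underside.
- pen: Bystander, to be left alone: marker pen lying on the bench, 130 mm long along its x, 13 mm thick. Origin: under its middle.
- beaker: Bystander, to be left alone: clear glass beaker, 70 mm wide, 88 mm high. Origin: centre of its underside.
- conical: Bystander, to be left alone: clear glass conical flask, 80 mm wide, 111 mm high. Origin: centre of its underside.
- spatula: Bystander, to be left alone: thin steel micro-spatula lying on the bench, 165 mm long along its x, 4 mm thick. Origin: under its middle.
- jar: Bystander, to be left alone: amber jar with a white screw lid, 64 mm wide, 68 mm high. Origin: centre of its underside.

How it is judged:
By the outcome, as a careful person would: the job done as asked, in the order asked, and still so for the second after the job is handed in, while the arm keeps its last pose, push and grip.
It also fails if it takes over 62 s, if anything falls off the work surface, if the arm or the gripper's body presses on something with over 40 N, if the wrist force passes 120 N, or if a joint passes its speed limit or range.

### The arm

A 6-joint arm with a two-finger parallel gripper is mounted at the origin on the work surface. World frame = base frame: x ahead of the robot, y to its left, z up, the work surface at z = 0. Lengths are in m, angles in rad, forces in N, time in s.
With the tool pointing down it reaches from about 0.375 to 0.925 m from the base axis. Payload 5.7 kg.
Tool frame: the origin (TCP) lies between the finger pads, 19 mm behind the fingertips; this is the grasp point; z points along the fingers, y is the line along which they close (so a half turn about z gives the same grasp; the last joint's range is limited). The gripper opens to 88 mm and grips with 3 to 60 N. Pads are 20 mm wide; open, the fingers measure 115 mm over their backs; the gripper's body (75 mm by 178 mm) begins 61 mm behind the grasp point.
Start: joints at [1.158, 0.359, 1.51, -0, 1.272, -0.115], TCP at [0.176, 0.574, 0.241] pointing down, gripper open.
Joint ranges: [-2.97, 2.97], [-1.01, 2.36], [0.21, 2.38], [-0.96, 4.11], [0.2, 2.71], [-2.98, 2.98]. Speed limits (rad/s): [2.39, 2.39, 3.14, 3.14, 3.14, 3.14].

### API

Orientations are given as a unit quaternion [x, y, z, w].
In Python, from bench import move_ptp, servo_line, goto_joints, move_gripper, sleep, inverse_kinematics, capture, PlanningError, close_job, spot_in, silhouettes, current_clock, current_joint_pos, current_qvel, current_joint_torque, current_position, current_orientation, current_force, current_torque, current_finger_gap, current_grip_force gives the robot as it stands. Calls block until the motion is done:
- move_ptp(position, orientation): joint-space move of the TCP to a pose.
- servo_line(position, orientation=None, rate=0.15, contact_N=None): straight line of the TCP; orientation=None keeps the orientation; rate is the mean speed in m/s. With contact_N (N) it stops when the force on the tool has changed by that much, and returns True; else False.
- goto_joints(angles): joint-space move.
- move_gripper(opening): finger opening in m; the grip force is fixed at half the most; returns when the fingers have stopped.
- sleep(seconds).
- inverse_kinematics(position, orientation): joint angles nearest the present ones, or None.
- capture(name): name is "scene" or "top"; returns a dict with "image" (400x640x3 uint8, blue, green, red), "range_z" (400x640 float32, m along the optical axis (not along the pixel's ray), 0 where there is no reading), "intrinsics" (3x3 intrinsics, pixels), "k1" (the pictures are not rectified: a ray, as slopes to the right and down, at radius r is drawn at 1 + k1 r^2 times it, then the intrinsics apply), "R" (3x3) and "t" (3): a world point X has camera coordinates R X + t. Camera axes: x right, y down, z forward; pixel columns grow to the right and rows downward; lengths in m; the calibration is good to about 2 mm. A picture is of the moment at which its call begins.
A pose or a line that the arm cannot do raises PlanningError and nothing moves.
- close_job(): hands the job in; it is judged then, once.
Trained networks look in the newest picture that a camera, given by its name, has taken for a name from the list of things; names that differ only in an ending like _2 or _b are one class to them, and where a whole thing is asked for, a point or a joint stands for the part that bears it (a point fixed in the world has none). Each returns a list of dicts, best first, with "conf" (0 to 1); they miss things now and then, are a little off and sometimes report something else, mostly with a low value. They report only what shows in the picture. A call takes as long as a camera call.
- spot_in(camera, query): "xy" ([column, row] in pixels, amid what is visible of it).
- silhouettes(camera, query): "region" (400x640 bool, what is visible of it) and "xy" ([column, row] in pixels, amid what is visible of it).
Readings, each from a call of its own:
- current_clock(): time.
- current_joint_pos(): joint angles.
- current_qvel(): joint speeds.
- current_joint_torque(): joint torques, N m.
- current_position(): TCP position.
- current_orientation(): TCP orientation.
- current_force(): force on the tool from outside, world axes, zero at the start.
- current_torque(): the same for the moment, N m.
- current_finger_gap(): finger opening in m.
- current_grip_force(): force on a finger pad.
Only numpy, scipy, OpenCV 4.12 (cv2) and the standard library are available. Lean on these libraries where they do the work, as an engineer would, in place of code of your own. Each camera call takes 0.05 s, during which the arm holds its last target. There are 200 camera calls.

## Working session

There is one attempt and no reset: what is moved stays moved. The work goes in short steps, each a Python script; the robot and the scene stay as the last script left them, time stands still between calls to the robot, and variables do not carry over. Pictures are saved under pics/ and viewed, at most 10 in all, crops included, and the job is handed in when it is done.

```bash
ls; mkdir -p pics; cat > h.py <<'E'
import numpy as np, cv2
from bench import *
def cloud(c):
    K=np.array(c["intrinsics"]);z=c["range_z"];v,u=np.mgrid[0:400,0:640]
    d=np.stack([(u-K[0,2])/K[0,0],(v-K[1,2])/K[1,1]],-1)
    s=d.copy()
    for _ in range(8): s=d/(1+c["k1"]*(s**2).sum(-1,keepdims=True))
    P=np.dstack([s*z[...,None],z])
    return (P-np.array(c["t"]))@np.array(c["R"])   # world points, HxWx3
def proj(c,X):
    q=np.array(c["R"])@X+np.array(c["t"]);s=q[:2]/q[2];s=s*(1+c["k1"]*(s@s));K=np.array(c["intrinsics"])
    return K[:2,:2]@s+K[:2,2]
E
cat > a.py <<'E'
from h import *
ims=[]
for n in ["scene","top"]:
    c=capture(n);W=cloud(c);im=c["image"].copy()
    print(n,"cam at",-np.array(c["R"]).T@np.array(c["t"]),c["k1"],np.array(c["intrinsics"])[0,0],(c["range_z"]>0).mean())
    for q in ["flask","stopper","cork_ring","mixer","mixer_head","rack","big_stopper","vial","pen","beaker","conical","spatula","jar"]:
        for r in silhouettes(n,q)[:2]:
            m=r["region"]&(c["range_z"]>0);p=W[m]
            if len(p)<5: print(q,r["conf"],r["xy"],"few");continue
            top=p[p[:,2]>np.percentile(p[:,2],97)-.004]
            print(q,round(r["conf"],2),np.round(r["xy"]),m.sum(),"med",np.median(p,0).round(3),"ztop",np.percentile(p[:,2],97).round(3),"topmid",((top.min(0)+top.max(0))/2).round(3))
            cv2.putText(im,q,tuple(int(x) for x in r["xy"]),0,.4,(0,0,255),1)
    cv2.imwrite(f"pics/{n}0.png",im)
print(current_clock())
E
python3 a.py
```

```text
pics
scene cam at [ 1.31923243 -0.39170674  0.74864206] -0.04638752166908733 380.032545139647 0.9958828125
stopper 0.44 [297. 199.] 70 med [ 0.558 -0.052  0.06 ] ztop 0.071 topmid [ 0.556 -0.052  0.069]
cork_ring 0.9 [200. 227.] 529 med [ 0.518 -0.327  0.029] ztop 0.034 topmid [ 0.498 -0.323  0.041]
mixer 0.59 [392. 167.] 1744 med [0.572 0.281 0.065] ztop 0.113 topmid [0.545 0.298 0.113]
mixer_head 0.79 [398. 149.] 358 med [0.542 0.303 0.108] ztop 0.115 topmid [0.545 0.3   0.114]
rack 0.84 [310. 199.] 1263 med [ 0.56  -0.009  0.039] ztop 0.045 topmid [0.543 0.004 0.044]
rack 0.47 [293. 198.] 62 med [ 0.559 -0.053  0.061] ztop 0.071 topmid [ 0.556 -0.053  0.069]
big_stopper 0.56 [325. 182.] 140 med [0.537 0.056 0.059] ztop 0.071 topmid [0.529 0.059 0.07 ]
big_stopper 0.46 [392. 169.] 1683 med [0.573 0.28  0.066] ztop 0.113 topmid [0.545 0.298 0.113]
vial 0.62 [349. 177.] 126 med [0.525 0.147 0.028] ztop 0.048 topmid [0.519 0.149 0.047]
vial 0.58 [293. 198.] 74 med [ 0.558 -0.052  0.06 ] ztop 0.071 topmid [ 0.556 -0.051  0.069]
pen 0.43 [274. 235.] 118 med [ 0.616 -0.153  0.012] ztop 0
[... 1108 characters left out ...]
 [0.518 0.145 0.043] ztop 0.047 topmid [0.52  0.148 0.046]
pen 0.63 [371. 216.] 261 med [ 0.6  -0.15  0.01] ztop 0.015 topmid [ 0.598 -0.152  0.013]
beaker 0.74 [248. 144.] 926 med [0.753 0.138 0.045] ztop 0.088 topmid [0.742 0.134 0.088]
conical 0.98 [376. 151.] 974 med [ 0.74  -0.146  0.046] ztop 0.112 topmid [ 0.751 -0.153  0.111]
conical 0.53 [242. 246.] 121 med [0.519 0.145 0.042] ztop 0.047 topmid [0.52  0.148 0.046]
spatula 0.41 [171. 169.] 169 med [0.7   0.332 0.002] ztop 0.005 topmid [0.706 0.331 0.004]
jar 0.65 [162. 229.] 1072 med [0.543 0.302 0.11 ] ztop 0.115 topmid [0.543 0.3   0.114]
jar 0.6 [466. 173.] 785 med [ 0.688 -0.343  0.066] ztop 0.07 topmid [ 0.693 -0.349  0.07 ]
1.4
```

View pics/scene0.png

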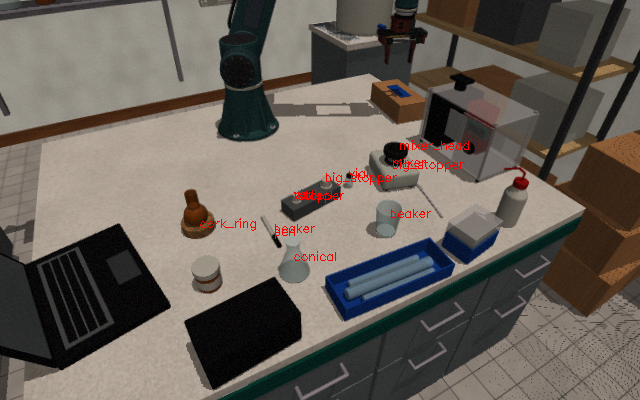

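View pics/top0.png

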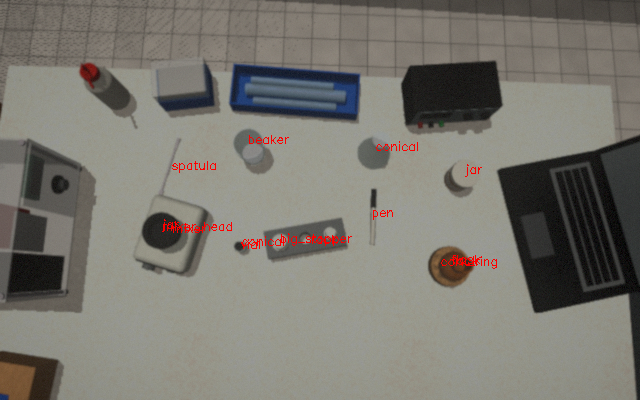

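The pictures match the detections: flask in cork ring at about (195,215) scene / (452,264) top, rack in the middle with stoppers at its ends ((279,243) and (330,233) top), mixer head at (161,231). Now I'll refine the axes with circle fits from both views and check which stopper is smaller.

```bash
cat >> h.py <<'E'
from scipy.optimize import least_squares
def fit(W,xy,z0,z1,r,box=None,free=False):
    b=box or r*1.6
    p=W.reshape(-1,3);p=p[(abs(p[:,2]-(z0+z1)/2)<(z1-z0)/2)&(np.hypot(p[:,0]-xy[0],p[:,1]-xy[1])<b)]
    if len(p)<8: return None,len(p)
    f=lambda q:np.hypot(p[:,0]-q[0],p[:,1]-q[1])-(q[2] if free else r)
    s=least_squares(f,[*xy,r] if free else xy,loss="soft_l1",f_scale=.001)
    return s.x.round(4),len(p),round(float(np.abs(f(s.x)).mean()),4)
E
cat > b.py <<'E'
from h import *
for n in ["scene","top"]:
    c=capture(n);W=cloud(c);z=W[...,2]
    def topc(xy,zz,dz,b):
        p=W[(abs(z-zz)<dz)&(np.hypot(W[...,0]-xy[0],W[...,1]-xy[1])<b)]
        (cx,cy),r=cv2.minEnclosingCircle(p[:,:2].astype(np.float32)); return len(p),np.round([cx,cy,r,p[:,0].mean(),p[:,1].mean(),np.median(p[:,2])],4)
    print(n)
    for nm,xy in [("A-y",(.556,-.053)),("B+y",(.530,.058))]:
        print(nm,"top",topc(xy,.068,.006,.022),"side free",fit(W,xy,.05,.064,.012,.025,True))
    print("mouth",topc((.489,-.324),.127,.005,.025),"neck",fit(W,(.489,-.324),.085,.122,.016,.025),fit(W,(.489,-.324),.085,.122,.016,.025,True))
    print("cork", topc((.489,-.324),.03,.004,.055),fit(W,(.489,-.324),.008,.025,.045,.06))
    print("ring",topc((.543,.30),.114,.004,.05),fit(W,(.543,.30),.1,.112,.038,.05),)
    m=(z>.058)&(z<.074)&(np.hypot(W[...,0]-.543,W[...,1]-.3)<.13)
    print("mixer rect",cv2.minAreaRect(W[m][:,:2].astype(np.float32)))
    if n=="top": im=c["image"]; a=cv2.resize(im[200:290,120:480],None,fx=2.2,fy=2.2,interpolation=3)
    else: b=cv2.resize(im2:=c["image"][130:280,170:430],None,fx=792/260,fy=2.4,interpolation=3)
a=cv2.resize(a,(792,198));b=cv2.resize(b,(792,400));cv2.imwrite("pics/crop1.png",np.vstack([a,b]))
E
python3 b.py
```

```text
scene
A-y top (45, array([ 0.5508, -0.0487,  0.0126,  0.5541, -0.0507,  0.0687])) side free (array([ 0.5517, -0.0499,  0.0103]), 31, 0.0011)
B+y top (65, array([0.53  , 0.0585, 0.0156, 0.5316, 0.0581, 0.0685])) side free (array([0.5276, 0.0604, 0.0149]), 39, 0.0012)
mouth (71, array([ 0.4883, -0.3218,  0.0178,  0.4896, -0.3227,  0.1269])) neck (array([ 0.4877, -0.3219]), 167, 0.0014) (array([ 0.489 , -0.322 ,  0.0146]), 167, 0.0011)
cork (292, array([ 0.4897, -0.3222,  0.0457,  0.5071, -0.3243,  0.0309])) (array([ 0.4873, -0.322 ]), 164, 0.001)
ring (155, array([0.5439, 0.3028, 0.04  , 0.545 , 0.3005, 0.1128])) (array([0.5432, 0.3014]), 157, 0.0066)
mixer rect ((0.54349285364151, 0.2999435365200043), (0.11828392744064331, 0.1478467583656311), 75.92976379394531)
top
A-y top (77, array([ 0.5529, -0.0502,  0.0107,  0.5528, -0.0506,  0.0668])) side free (array([ 0.5505, -0.0475,  0.0076]), 12, 0.0014)
B+y top (151, array([0.5307, 0.0588, 0.015 , 0.5303, 0.0588, 0.0666])) side free (array([0.5312, 0.0572, 0.0129]), 17, 0.0024)
mouth (98, array([ 0.4907, -0.3242,  0.0169,  0.4892, -0.324 ,  0.1259])) neck (array([ 0.4916, -0.3218]), 160, 0.0023) (array([ 0.4893, -0.3223,  0.0137]), 160, 0.0007)
cork (494, array([ 0.4885, -0.3239,  0.0448,  0.487 , -0.3119,  0.0291])) (array([ 0.4891, -0.325 ]), 87, 0.0015)
ring (555, array([0.5435, 0.3004, 0.0377, 0.5434, 0.3001, 0.1125])) (array([0.5441, 0.2999]), 343, 0.0067)
mixer rect ((0.5437426567077637, 0.29950761795043945), (0.11617089807987213, 0.14535556733608246), 75.54076385498047)
```

View pics/crop1.png

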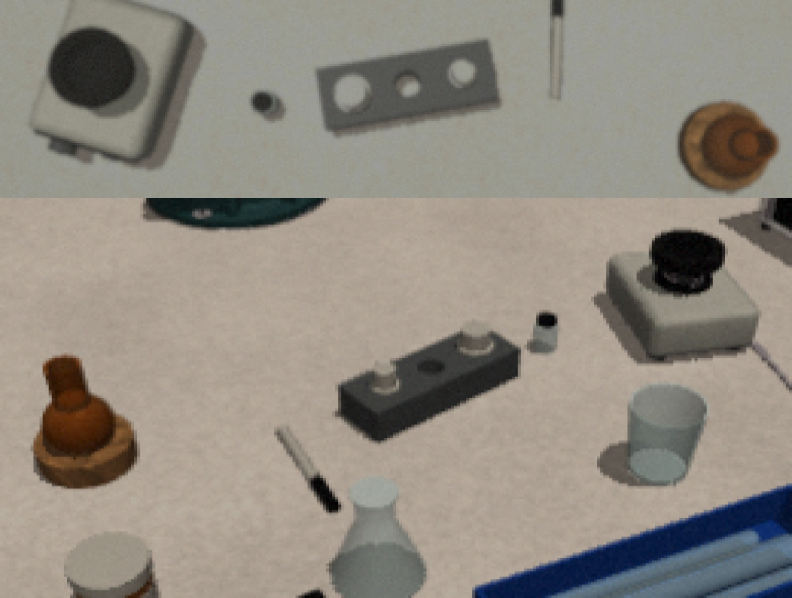

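Small stopper is the -y one at about (0.5525,-0.0503) (crop (462,72)); the +y one is visibly larger, and the flask stands upright. Next, plan yaws and check the tall box by the mixer.

```bash
cat >> h.py <<'E'
from scipy.spatial.transform import Rotation as Rt
def down(a): # tool pointing down, closing line at angle a in the xy-plane
    y=np.array([np.cos(a),np.sin(a),0]);z=np.array([0,0,-1.]);x=np.cross(y,z)
    return Rt.from_matrix(np.c_[x,y,z]).as_quat()
ST=np.array([.5525,-.0503]);FL=np.array([.489,-.323]);MX=np.array([.5437,.3002])
E
python3 - <<'E'
from h import *
c=capture("scene");W=cloud(c).reshape(-1,3)
m=(W[:,2]>.16)&(W[:,1]>.38)&(W[:,1]<.8)&(W[:,0]>.2)&(W[:,0]<.8);p=W[m]
print("tall",p.min(0).round(3),np.percentile(p,[1,50,99],axis=0).round(3))
print(current_orientation(),current_finger_gap(),current_force())
for nm,P in [("st",[*ST,.067]),("stup",[*ST,.2]),("fl",[*FL,.106]),("flup",[*FL,.27]),("mx",[*MX,.177]),("mxup",[*MX,.27])]:
    for a in np.radians(range(-180,180,45)):
        q=inverse_kinematics(P,down(a)); print(nm,round(np.degrees(a)),None if q is None else np.round(q,2))
E
```

```text
tall [0.2   0.527 0.16 ] [[0.201 0.53  0.162]
 [0.569 0.598 0.21 ]
 [0.703 0.731 0.447]]
[ 1.48327622e-01  9.88938274e-01 -7.67974504e-05 -1.34546304e-05] 0.08729316773857142 [-0.77853237 -0.47709647  0.13716897]
st -180 [-0.22  0.51  1.78 -0.    0.85  2.93]
st -135 [-0.22  0.51  1.78 -0.    0.85  2.14]
st -90 [-0.22  0.51  1.78 -0.    0.85  1.36]
st -45 [-0.22  0.51  1.78 -0.    0.85  0.57]
st 0 [-0.22  0.51  1.78 -0.    0.85 -0.22]
st 45 [-0.22  0.51  1.78 -0.    0.85 -1.  ]
st 90 [-0.22  0.51  1.78 -0.    0.85 -1.79]
st 135 [-0.22  0.51  1.78 -0.    0.85 -2.57]
stup -180 [-0.22  0.34  1.66 -0.    1.15  2.93]
stup -135 [-0.22  0.34  1.66 -0.    1.15  2.14]
stup -90 [-0.22  0.34  1.66 -0.    1.15  1.36]
stup -45 [-0.22  0.34  1.66 -0.    1.15  0.57]
stup 0 [-0.22  0.34  1.66 -0.    1.15 -0.22]
stup 45 [-0.22  0.34  1.66 -0.    1.15 -1.  ]
stup 90 [-0.22  0.34  1.66 -0.    1.15 -1.79]
stup 135 [-0.22  0.34  1.66 -0.    1.15 -2.57]
fl -180 [-0.7   0.49  1.68 -0.    0.97  2.44]
fl -135 [-0.7   0.49  1.68 -0.    0.97  1.65]
fl -90 [-0.7   0.49  1.68 -0.    0.97  0.87]
fl -45 [-0.7   0.4
[... 542 characters left out ...]
   1.16 -2.75]
mx -135 [ 0.39  0.45  1.54 -0.    1.16  2.75]
mx -90 [ 0.39  0.45  1.54 -0.    1.16  1.96]
mx -45 [ 0.39  0.45  1.54 -0.    1.16  1.18]
mx 0 [ 0.39  0.45  1.54 -0.    1.16  0.39]
mx 45 [ 0.39  0.45  1.54 -0.    1.16 -0.39]
mx 90 [ 0.39  0.45  1.54 -0.    1.16 -1.18]
mx 135 [ 0.39  0.45  1.54 -0.    1.16 -1.96]
mxup -180 [ 0.39  0.37  1.43 -0.    1.35 -2.75]
mxup -135 [ 0.39  0.37  1.43 -0.    1.35  2.75]
mxup -90 [ 0.39  0.37  1.43 -0.    1.35  1.96]
mxup -45 [ 0.39  0.37  1.43 -0.    1.35  1.18]
mxup 0 [ 0.39  0.37  1.43 -0.    1.35  0.39]
mxup 45 [ 0.39  0.37  1.43 -0.    1.35 -0.39]
mxup 90 [ 0.39  0.37  1.43 -0.    1.35 -1.18]
mxup 135 [ 0.39  0.37  1.43 -0.    1.35 -1.96]
```

```bash
python3 - <<'E'
from h import *
Q=down(0)
move_gripper(.05)
move_ptp([*ST,.13],Q); 
hit=servo_line([*ST,.067],Q,rate=.06,contact_N=5)
print(hit,current_position(),current_force())
move_gripper(.0)
print("gap",current_finger_gap(),current_grip_force(),current_position())
servo_line([*ST,.13],rate=.1)
servo_line([*ST,.24],rate=.2)
move_ptp([*FL,.24],Q)
print("gap",current_finger_gap(),current_clock(),current_position())
P=current_position()
out=[]
for n in ["scene","top"]:
    c=capture(n);W=cloud(c)
    for xyz in [np.array(P)]:
        u=proj(c,xyz).astype(int);print(n,u)
        im=c["image"][max(u[1]-50,0):u[1]+100,u[0]-65:u[0]+65]; out.append(cv2.resize(im,(400,460),interpolation=3))
    p=W.reshape(-1,3);s=p[(np.hypot(p[:,0]-P[0],p[:,1]-P[1])<.02)&(p[:,2]>.175)&(p[:,2]<.222)]
    for z0,z1,r in [(.186,.2095,.0103),(.2145,.2185,.0145)]:
        print(n,z0,fit(W,P[:2],z0,z1,r,.022),fit(W,P[:2],z0,z1,r,.022,True))
    print("z min",np.percentile(s[:,2],[0,2,10]) if len(s) else 0)
    print("neck",fit(W,FL,.085,.122,.016,.025))
cv2.imwrite("pics/held.png",np.hstack(out))
E
```

```text
False [ 0.55285075 -0.0503917   0.06737789] [ 0.02960993 -0.71294774 -0.28500807]
gap 0.02069268381975903 30.000353157520294 [ 0.55263151 -0.05032253  0.06714758]
gap 0.02084637758199421 9.2417 [ 0.48911075 -0.32177462  0.23941663]
scene [181 156]
scene 0.186 (array([ 0.4884, -0.3207]), 60, 0.001) (array([ 0.4887, -0.3208,  0.0101]), 60, 0.001)
scene 0.2145 (array([ 0.4889, -0.3215]), 15, 0.0007) (array([ 0.4895, -0.3214,  0.014 ]), 15, 0.0006)
z min [0.18585144 0.18690207 0.19064338]
neck (array([ 0.4876, -0.3222]), 168, 0.0013)
top [486 263]
top 0.186 (array([ 0.4912, -0.3232]), 22, 0.0006) (array([ 0.4909, -0.3212,  0.0085]), 22, 0.0005)
top 0.2145 (array([ 0.4905, -0.3245]), 31, 0.0012) (array([ 0.4912, -0.3197,  0.0107]), 31, 0.001)
z min [0.18586509 0.18704352 0.19115076]
neck (array([ 0.4911, -0.3221]), 161, 0.0022)
```

View pics/held.png

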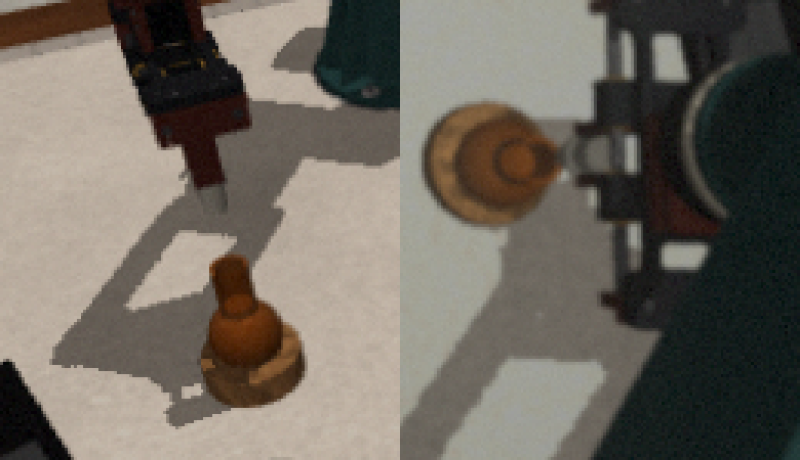

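The stopper hangs upright in the fingers, directly over the neck (scene crop (212,195) over (230,270)), aligned within about 1.5 mm. Insert.

```bash
python3 - <<'E'
from h import *
T=np.array([.489,-.3225])
servo_line([*T,.186],rate=.15)
sleep(.2)
f0=np.array(current_force());print(f0,current_position())
h=servo_line([*T,.149],rate=.025,contact_N=4)
print(h,current_position(),np.array(current_force())-f0,current_finger_gap(),current_clock())
c=capture("scene");W=cloud(c);print("neck",fit(W,FL,.085,.122,.016,.025))
u=proj(c,np.array([*FL,.12])).astype(int)
cv2.imwrite("pics/ins.png",cv2.resize(c["image"][u[1]-60:u[1]+60,u[0]-60:u[0]+60],(480,480),interpolation=3))
E
```

```text
[-0.07678727  0.98301124  0.12380813] [ 0.48979378 -0.32297037  0.18727399]
True [ 0.48899784 -0.32275037  0.15170621] [-0.34708444 -0.87430694  3.7936454 ] 0.02050435731656678 11.3
neck (array([ 0.4872, -0.3222]), 141, 0.0008)
```

View pics/ins.png

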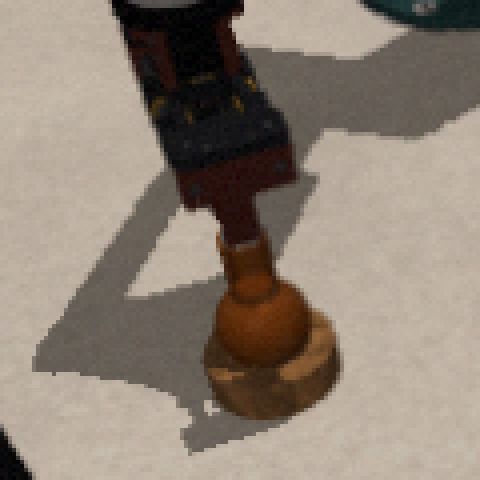

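The flange sits at the mouth (contact at the expected height, crop (243,243)). Release, back off and verify.

```bash
python3 - <<'E'
from h import *
move_gripper(.06)
P=current_position()
servo_line([.489,-.3225,.26],rate=.2)
out=[]
for n in ["scene","top"]:
    c=capture(n);W=cloud(c);p=W.reshape(-1,3)
    print(n,"neck",fit(W,FL,.085,.122,.016,.025),fit(W,FL,.085,.122,.016,.025,True),"knob",fit(W,FL,.134,.150,.011,.02),fit(W,FL,.134,.150,.011,.02,True))
    s=p[(np.hypot(p[:,0]-FL[0],p[:,1]-FL[1])<.012)&(p[:,2]>.13)&(p[:,2]<.18)];print("top z",np.percentile(s[:,2],[50,90,97]) if len(s) else 0)
    u=proj(c,np.array([*FL,.12])).astype(int);out.append(cv2.resize(c["image"][u[1]-50:u[1]+50,u[0]-50:u[0]+50],(400,400),interpolation=3))
cv2.imwrite("pics/ins2.png",np.hstack(out));print(current_clock(),current_finger_gap())
E
```

```text
scene neck (array([ 0.4871, -0.3218]), 142, 0.0009) (array([ 0.4869, -0.3218,  0.0161]), 142, 0.0009) knob (array([ 0.4873, -0.3214]), 46, 0.0011) (array([ 0.4872, -0.3214,  0.0111]), 46, 0.0011)
top z [0.14819939 0.15446598 0.15543466]
top neck (array([ 0.4892, -0.325 ]), 89, 0.0006) (array([ 0.4892, -0.3232,  0.0145]), 89, 0.0004) knob (array([ 0.4904, -0.3246]), 28, 0.0013) (array([ 0.4893, -0.3208,  0.0077]), 28, 0.0008)
top z [0.15121445 0.15339245 0.1539782 ]
12.9083 0.060563497217910774
```

View pics/ins2.png

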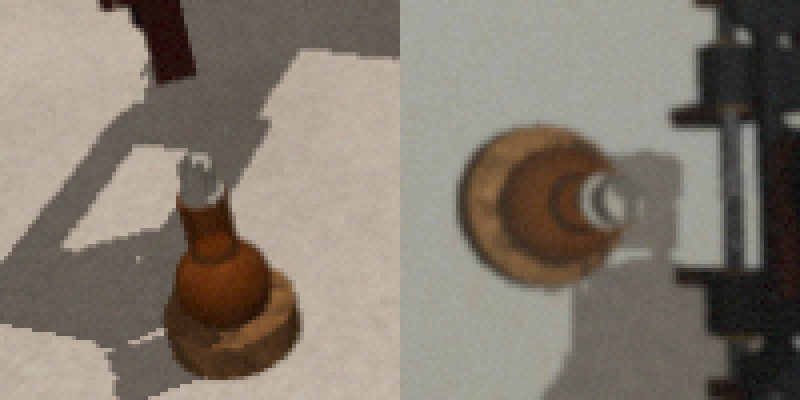

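The stopper is fully seated (knob top ≈0.154, expected 0.153; scene crop (200,180)). Grip the neck, lift, and check the hang.

```bash
python3 - <<'E'
from h import *
T=np.array([.4885,-.3228])
servo_line([*T,.17],rate=.2)
h=servo_line([*T,.106],rate=.08,contact_N=5)
f0=np.array(current_force());print(h,f0,current_position())
move_gripper(.0)
print("gap",current_finger_gap(),current_grip_force(),current_position())
servo_line([*T,.13],rate=.05)
servo_line([*T,.27],rate=.15)
print("w",np.array(current_force())-f0,current_finger_gap())
move_ptp([*MX,.27],down(0)); sleep(.3)
P=np.array(current_position());print(P,current_clock(),current_finger_gap())
out=[]
for n in ["scene","top"]:
    c=capture(n);W=cloud(c);p=W.reshape(-1,3)
    b=p[(np.hypot(p[:,0]-P[0],p[:,1]-P[1])<.045)&(p[:,2]>.155)&(p[:,2]<.235)]
    s=least_squares(lambda q:np.linalg.norm(b-q,axis=1)-.032,[P[0],P[1],.215],loss="soft_l1",f_scale=.001)
    print(n,"ball",s.x.round(4),len(b),"zmin",np.percentile(b[:,2],1),"knob",fit(W,P[:2],.299,.314,.011,.02))
    print("ring",fit(W,MX,.1,.112,.038,.05))
    cv2.imwrite
    u=proj(c,P).astype(int);print(u);out.append(cv2.resize(c["image"][max(0,u[1]-60):max(0,u[1]-60)+140,max(0,u[0]-70):max(0,u[0]-70)+140],(400,400),interpolation=3))
cv2.imwrite("pics/carry.png",np.hstack(out))
E
```

```text
False [ 0.21250638 -0.71350891  0.56569532] [ 0.48884982 -0.3230778   0.10641073]
gap 0.03131625132671699 29.99970364733599 [ 0.48853747 -0.32287971  0.10620728]
w [-0.81979629  1.14703024 -2.8365607 ] 0.0317451259532402
[0.54391238 0.29973791 0.26998378] 19.2667 0.031019366087509225
scene ball [0.5433 0.2999 0.214 ] 277 zmin 0.19089038731222394 knob (array([0.5381, 0.2981]), 42, 0.002)
ring (array([0.5457, 0.3014]), 142, 0.0064)
[402 102]
top ball [0.5442 0.2994 0.2133] 386 zmin 0.20604875174153658 knob (array([0.5462, 0.2991]), 23, 0.0023)
ring (array([0.5439, 0.3044]), 210, 0.005)
[129 221]
```

View pics/carry.png

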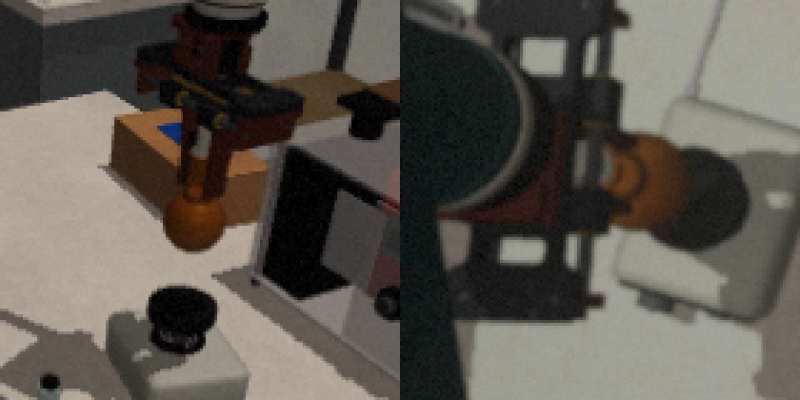

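The flask hangs upright over the mixer head (scene crop: ball (195,222) over ring (182,300)), ball centre within 1 mm of the head axis. Lower it and press in gentle steps.

```bash
python3 - <<'E'
from h import *
servo_line([*MX,.199],rate=.1); sleep(.3)
f0=np.array(current_force());print(f0,current_position())
h=servo_line([*MX,.180],rate=.02,contact_N=3)
print(h,current_position(),np.array(current_force())-f0,current_finger_gap())
z=current_position()[2]
while z>.170:
    z-=.001; servo_line([*MX,z],rate=.01); sleep(.1)
    P=current_position();f=np.array(current_force())-f0
    print(round(z,4),np.round(P,4),f.round(1),round(current_finger_gap(),4),round(current_clock(),1))
    if f[2]>16: break
E
```

```text
[ 0.33810276 -0.77081792 -1.35021584] [0.54399987 0.30032007 0.19956173]
True [0.54366647 0.30047947 0.18996901] [-0.91220006  1.34420257  4.44974621] 0.03109228348238219
0.189 [0.5438 0.3005 0.1892] [-1.1  2.4  5.1] 0.0315 21.4
0.188 [0.5438 0.3004 0.1881] [-0.8  3.1  4.9] 0.0312 21.8
0.187 [0.5438 0.3004 0.1871] [-0.7  3.6  6.3] 0.0316 22.1
0.186 [0.5438 0.3004 0.1863] [-0.8  2.3  7.8] 0.0315 22.5
0.185 [0.5438 0.3004 0.1854] [-1.   2.4  7.8] 0.0316 22.8
0.184 [0.5439 0.3004 0.1844] [-2.1  3.4  9.5] 0.0311 23.2
0.183 [0.5439 0.3004 0.1836] [-2.1  1.7  9.6] 0.0315 23.5
0.182 [0.5439 0.3005 0.1827] [-2.   3.2  9.5] 0.0316 23.9
0.181 [0.5439 0.3005 0.1818] [-2.4  2.7 10.8] 0.0317 24.2
0.18 [0.5439 0.3005 0.1809] [-2.6  3.1 11. ] 0.0312 24.6
0.179 [0.5439 0.3005 0.18  ] [-2.   3.2 12.4] 0.0315 24.9
0.178 [0.544  0.3006 0.1791] [-2.7  4.  12.3] 0.0313 25.3
0.177 [0.544  0.3008 0.1783] [-3.3  3.5 13.3] 0.0312 25.6
0.176 [0.544  0.301  0.1778] [-4.1  4.6 16. ] 0.0313 26.0
```

```bash
python3 - <<'E'
from h import *
z=.176
f0=np.array([.34,-.77,-1.35])
z=.175; servo_line([*MX,z],rate=.01); sleep(.2)
P=np.array(current_position());print(P.round(4),(np.array(current_force())-f0).round(1),current_torque(),current_finger_gap(),current_clock())
out=[]
for n in ["scene","top"]:
    c=capture(n);W=cloud(c);p=W.reshape(-1,3)
    d=np.hypot(p[:,0]-MX[0],p[:,1]-MX[1])
    r=p[(d>.028)&(d<.037)&(p[:,2]>.09)&(p[:,2]<.12)]
    b=p[(d<.034)&(p[:,2]>.107)&(p[:,2]<.148)]
    s=least_squares(lambda q:np.linalg.norm(b-q,axis=1)-.032,[MX[0],MX[1],.122],loss="soft_l1",f_scale=.001)
    print(n,"ring z",np.percentile(r[:,2],[25,50,75,90]).round(4) if len(r) else 0,"ball",s.x.round(4),len(b),"neck",fit(W,P[:2],.151,.158,.016,.024),"knob",fit(W,P[:2],.207,.222,.011,.02))
    u=proj(c,P-[0,0,.04]).astype(int);y=max(0,u[1]-50);x=max(0,u[0]-50);out.append(cv2.resize(c["image"][y:y+100,x:x+100],(400,400),interpolation=3))
cv2.imwrite("pics/press.png",np.hstack(out))
E
```

```text
[0.544  0.3013 0.1774] [-4.7  4.8 20.4] [ 0.2793973   1.01607031 -0.03457111] 0.03156305767600147 26.425
scene ring z [0.0981 0.1019 0.1107 0.1164] ball [0.5434 0.301  0.121 ] 261 neck (array([0.543 , 0.3009]), 12, 0.0018) knob (array([0.5386, 0.3003]), 32, 0.0023)
top ring z [0.0992 0.1005 0.1018 0.1036] ball [0.5443 0.3008 0.1205] 391 neck (array([0.5439, 0.3007]), 20, 0.0007) knob (array([0.5452, 0.3003]), 23, 0.0023)
```

View pics/press.png

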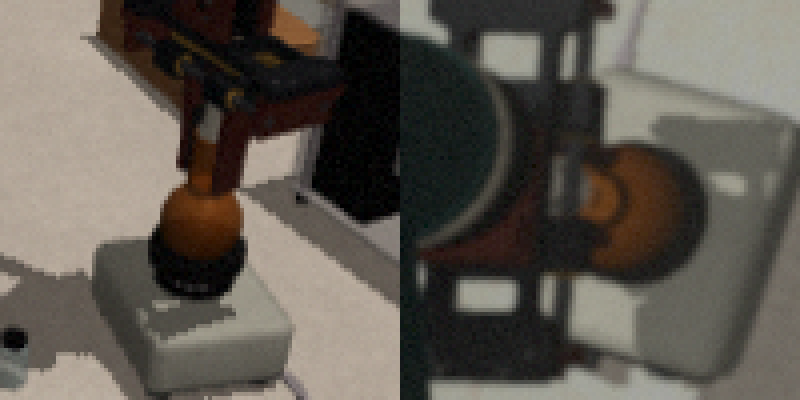

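The ball sits deep in the ring on the head axis (scene crop (200,225)), and the ring top is 12 mm lower, at its stop. The stopper shows white between the fingers at (208,125), and the push holds at about 20 N.

```bash
python3 - <<'E'
from h import *
sleep(.7);print(np.array(current_force())-[.34,-.77,-1.35],current_position(),current_finger_gap(),current_grip_force())
print(close_job())
E
```

```text
[-4.94757337  3.78731331 20.08920076] [0.54405736 0.30123855 0.17744416] 0.03142238998459003 30.009215757600032
the job is handed in; nothing more can be done
None
```

I put the small stopper fully into the flask's neck, set the flask upright in the mixer ring and pressed it down 12 mm to the stop, then handed the job in at about 27 s with the neck still gripped and about 20 N of push holding.

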